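Mount the drilling template on its jig bed

TASK

Set the plywood drilling template flat on the jig bed so that the heads of the two screws come up through its round holes, then slide it towards the robot side of the bed until the screws sit at the far ends of the narrow slots. Only after that, swing the cam lever its full quarter turn so that its nose bears on the template and draws it tight. Leave the parcel, the offcut and the tape roll where they are.

Things in the scene. Friction and masses are not known exactly. Their poses are not given: they have to be found in the camera images.
- template_grip (a point): Centre of the grip block, 24 (x) x 60 (y) x 40 mm high, in the middle of the loose template: a pale plywood plate 120 (x) x 160 (y) x 12 mm, about 0.25 kg, lying flat. The point is 32 mm above the plate's underside, the block's top 52 mm. Axes: z up, x towards the plate edge with three steel drill bushes, which starts roughly away from the robot
- seat_left (a point): Point at the template's underside, x = +12, y = +50 mm from the block's axis: where the screw's axis lies when the keyhole's slot end touches the screw. This keyhole is a round hole 30 mm wide centred 24 mm from here in the template's -x, joined to a slot 14 mm wide that runs in +x to 4.5 mm past this point. Axes: the template's
- seat_right (a point): The same for the right keyhole, at x = +12, y = -50 mm of the template
- jig_bed: Fixed brown wooden slab 280 (x) x 190 (y) x 20 mm; origin at the centre of its underside, on the bench. Its x points along its length, roughly away from the robot, y left, z up. The template mounts with its x along the bed's x and slides 24 mm in the bed's -x from holes to slot ends
- screw_left (a point): On the axis of the bed's left upright shoulder screw, at the bed's top surface (58 mm from the bed's centre in -x, 50 mm in +y). Shank 9 mm in diameter; head 20 mm in diameter and 6 mm thick, from 15 to 21 mm above the bed. Axes: the bed's
- screw_right (a point): The same for the right screw, 100 mm from the left one in the bed's -y
- cam_pivot (a point): The cam lever's upright pivot axis at the bed's top surface, 98 mm beyond the screws in the bed's +x, half-way between them in y. Axes: the bed's. The steel lever lies 2 to 13 mm above the bed, its hub 22 mm in diameter and 17 mm high. A nose reaches 50 mm to one side of the pivot; on the other side an arm carries the hand post
- cam_post (a point): Middle of the grip length of the lever's upright black hand post, 18 mm in diameter, 80 mm from the pivot axis; the point is 42 mm above the bed, the post's top 65 mm above it
- cam_lever (a joint): Angle of the cam lever (rad), 0 to 1.57, counter-clockwise seen from above. At 0 (open) the post is in the bed's -y from the pivot and the nose in +y; at 1.57 (full quarter turn) the post is in +x and the nose points in -x at the template, whose edge it has pushed home. It stays where it is left; about 2 N at the post turns it
- parcel_center (a point): Centre of a kraft-paper parcel, 100 x 140 x 70 mm: a bystander. It and the template lie on opposite sides of the bed, either way round
- offcut_center (a point): Centre of a pale wood offcut 60 x 110 x 45 mm, a bystander
- tape_center (a point): Centre of a roll of tape standing on its flat side, 100 mm in diameter, 50 mm high, a bystander
Mind the look-alikes: they are no part of the job. Leave any blue or pink look-alike of the part that bears template_grip alone.

How it is judged:
By the outcome, as a careful person would: the job done as asked, in the order asked, and still so for the second after the job is handed in, with the robot touching nothing.
It also fails if it takes over 72 s, if anything falls off the work surface, if the arm or the gripper's body presses on something with over 40 N, if the wrist force passes 120 N, or if a joint passes its speed limit or range.

ROBOT

A 7-joint arm with a two-finger parallel gripper is mounted at the origin on the work surface. World frame = base frame: x ahead of the robot, y to its left, z up, the work surface at z = 0. Lengths are in m, angles in degrees, forces in N, time in s.
With the tool pointing down it reaches from about 0.425 to 1.025 m from the base axis. Payload 9.4 kg.
Tool frame: the origin (TCP) lies on the centre line of the jaws, within the pads' length; the fingertips stand 19 mm ahead of it and the grasp point (between the pads) is the TCP; z points along the fingers, y is the line along which they close (so a half turn about z gives the same grasp; the last joint's range is limited). The gripper opens to 85 mm and grips with 20 to 120 N. Pads are 22 mm wide; open, the fingers measure 114 mm over their backs; the gripper's body (76 mm by 85 mm) begins 54 mm behind the grasp point. The pads swing forward as they close: fully open they stand 13 mm farther back than shut.
Start: joints at [70.434, 34.337, -0.143, 91.639, 0.103, 54.024, -4.572], TCP at [0.19, -0.7, 0.25] pointing down, gripper open.
Joint ranges: [-147.43, 147.43], [-19.82, 112.94], [-74.19, 73.91], [6.32, 146.72], [-59.91, 239.91], [6.04, 106.73], [-150.56, 150.56]. Speed limits (degrees/s): [127.2, 127.2, 172.46, 172.46, 180, 180, 180].

INTERFACE

Orientations are given as [roll, pitch, yaw] about the fixed x, y, z axes, in that order (R = Rz(yaw) Ry(pitch) Rx(roll)).
In Python, from workcell import r, snapshot gives the robot as it stands. Calls block until the motion is done:
- r.goto(position, orientation): joint-space move of the TCP to a pose.
- r.movel(position, orientation=None, velocity=0.15, contact_N=None): straight line of the TCP; orientation=None keeps the orientation; velocity is the mean speed in m/s. With contact_N (N) it stops when the force on the tool has changed by that much, and returns True; else False.
- r.movej(angles): joint-space move.
- r.grip(opening, grip_force=None): finger opening in m; grip_force is the grip in N (None keeps the last); returns when the fingers have stopped.
- r.hold(seconds).
- r.ik(position, orientation): joint angles nearest the present ones, or None.
- r.get_obs(): the state.
- snapshot(name): name is "side" or "top" or "wrist"; returns a dict with "image" (400x640x3 uint8, red, green, blue), "fx", "fy", "cx", "cy" (pixels), "T" (4x4, takes a point from camera to world coordinates). Camera axes: x right, y down, z forward; pixel columns grow to the right and rows downward; lengths in m; the calibration is good to about 2 mm. A picture is of the moment at which its call begins. There is no depth.
A pose or a line that the arm cannot do raises r.MotionError and nothing moves.
- r.hand_in(): hands the job in; it is judged then, once.
The state is a dict: "time": time; "joint_pos": joint angles; "qvel": joint speeds; "joint_efforts": joint torques, N m; "tool_pos": TCP position; "ee_rot": TCP orientation; "wrist_force": force on the tool from outside, world axes, zero at the start; "ft_torque": the same for the moment, N m; "width": finger opening in m; "grasp_force": force on a finger pad.
Only numpy, scipy, OpenCV 4.12 (cv2) and the standard library are available. Lean on these libraries where they do the work, as an engineer would, in place of code of your own. Each camera call takes 0.05 s, during which the arm holds its last target. There are 200 camera calls.

## Working session

There is one attempt and no reset: what is moved stays moved. The work goes in short steps, each a Python script; the robot and the scene stay as the last script left them, time stands still between calls to the robot, and variables do not carry over. Pictures are saved under pics/ and viewed, at most 10 in all, crops included, and the job is handed in when it is done.

```bash
ls; mkdir -p pics; cat > h.py <<'E'
import numpy as np, cv2
from workcell import r, snapshot
def save(s,fn,crop=None,scale=1):
    im=s["image"][:,:,::-1]
    if crop: a,b,c,d=crop; im=im[b:d,a:c]
    cv2.imwrite("pics/"+fn,cv2.resize(im,None,fx=scale,fy=scale,interpolation=cv2.INTER_CUBIC))
def ray(s,u,v):
    T=np.array(s["T"]); d=T[:3,:3]@np.array([(u-s["cx"])/s["fx"],(v-s["cy"])/s["fy"],1]); return T[:3,3],d
def at(s,u,v,z):
    o,d=ray(s,u,v); return o+d*(z-o[2])/d[2]
def proj(s,P):
    T=np.array(s["T"]); p=T[:3,:3].T@(np.array(P)-T[:3,3]); return np.array([s["fx"]*p[0]/p[2]+s["cx"],s["fy"]*p[1]/p[2]+s["cy"]])
def tri(obs):
    A=0;b=0;
    for s,u,v in obs:
        o,d=ray(s,u,v); d=d/np.linalg.norm(d); M=np.eye(3)-np.outer(d,d); A=A+M; b=b+M@o
    return np.linalg.solve(A,b)
E
python3 - <<'E'
from h import *
import pickle
for n in ["top","side"]:
    s=snapshot(n); pickle.dump(s,open(n+".pkl","wb")); save(s,n+".png",scale=1.25)
    print(n,s["fx"],s["cx"],s["cy"],np.round(s["T"],3).tolist())
E
```

```text
pics
top 377.71625392174803 322.49836601903155 200.9131838028993 [[-0.013, -0.991, 0.134, 0.293], [-1.0, 0.015, 0.009, 0.092], [-0.01, -0.134, -0.991, 1.392], [0.0, 0.0, 0.0, 1.0]]
side 417.80296396190556 315.37043552510727 192.59158776238095 [[-0.977, -0.151, 0.15, 0.28], [-0.212, 0.66, -0.721, 1.021], [0.01, -0.736, -0.677, 0.917], [0.0, 0.0, 0.0, 1.0]]
```

View pics/top.png

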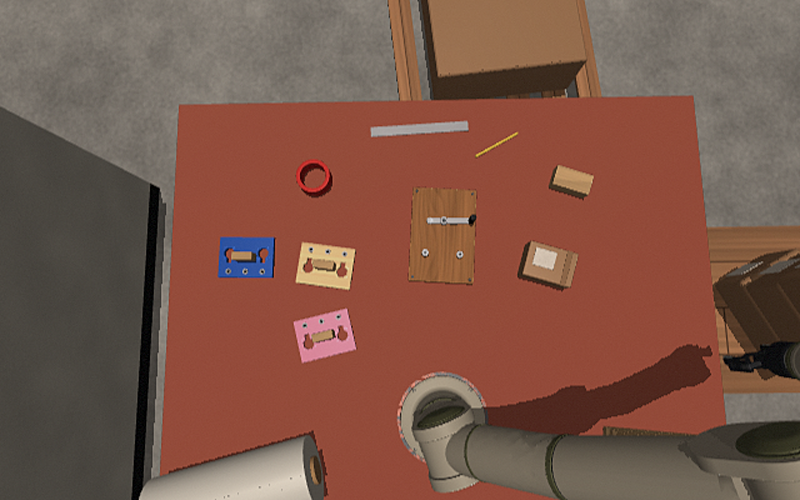

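View pics/side.png

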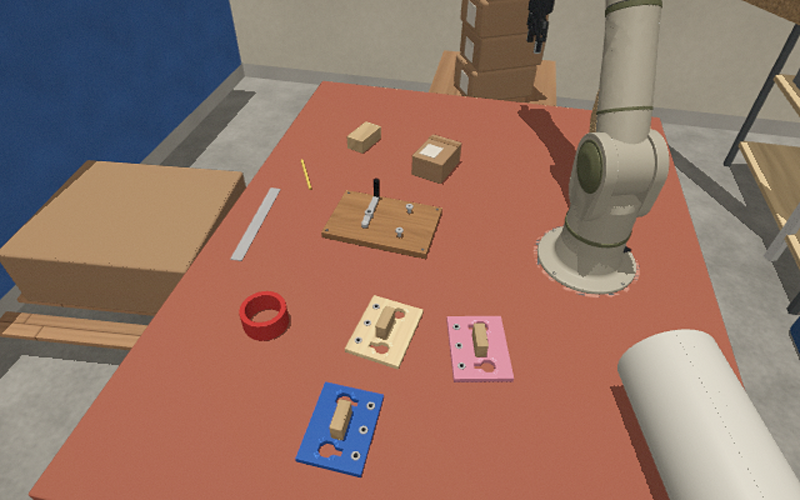

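The top view shows the pale template at about (325,266), the bed at about (443,235), screws at (425,253) and (460,254), and the post at (472,219). In the side view the block is at (385,321). These are pixels in the enlarged pictures. Next I take wrist views from two places each.

```bash
python3 - <<'E'
from h import *
import pickle
t=pickle.load(open("top.pkl","rb")); d=pickle.load(open("side.pkl","rb")); k=1.25
for n,a,b in [("grip",(325,265),(385,320)),("scrL",(425,252.5),(400,232)),("scrR",(460,254),(409,209)),("hub",(444,220),(369,212)),("post",(472,217),(376,181)),("bushmid",(328,251),(367,323)),("parcel",(545,258),(432,150))]:
    print(n,np.round(tri([(t,a[0]/k,a[1]/k),(d,b[0]/k,b[1]/k)]),4))
G=tri([(t,325/k,265/k),(d,385/k,320/k)]); 
B=tri([(t,460/k,254/k),(d,409/k,209/k)])/2+tri([(t,425/k,252.5/k),(d,400/k,232/k)])/2
print(r.get_obs()["time"])
r.movel([0.19,-0.7,0.36])
S={}
for n,P in [("b1",B+[0.0,-0.05,0]),("b2",B+[0.08,0.05,0]),("g1",G+[-0.06,-0.03,0]),("g2",G+[0.0,0.05,0])]:
    p=[P[0],P[1],0.36]
    r.goto(p,[180,0,0]); s=snapshot("wrist"); S[n]=s; print(n,np.round(s["T"][:3,3],3),r.get_obs()["time"],np.round(r.get_obs()["joint_pos"],0))
pickle.dump(S,open("w.pkl","wb"))
a=np.vstack([np.hstack([S["b1"]["image"],S["b2"]["image"]]),np.hstack([S["g1"]["image"],S["g2"]["image"]])])
cv2.imwrite("pics/w.png",cv2.resize(a[:,:,::-1],(800,500),interpolation=cv2.INTER_AREA))
E
```

```text
grip [0.4404 0.3306 0.0347]
scrL [0.4706 0.0402 0.0301]
scrR [ 0.4662 -0.0617  0.0256]
hub [ 0.5662 -0.0172  0.0324]
post [ 0.5644 -0.0925  0.0806]
bushmid [0.4834 0.3265 0.0081]
parcel [ 0.4447 -0.2951  0.0697]
0.1
b1 [ 0.547 -0.061  0.484] 3.5083 [ 20.  11. -23. 114.   5.  56. -95.]
b2 [0.627 0.04  0.484] 4.1333 [  10.   17.  -26.  106.    9.   59. -110.]
g1 [0.46  0.3   0.485] 5.3667 [ -16.   13.  -35.  113.    9.   57. -145.]
g2 [0.52  0.381 0.483] 5.9 [ -23.   21.  -32.  102.   13.   61. -150.]
```

View pics/w.png

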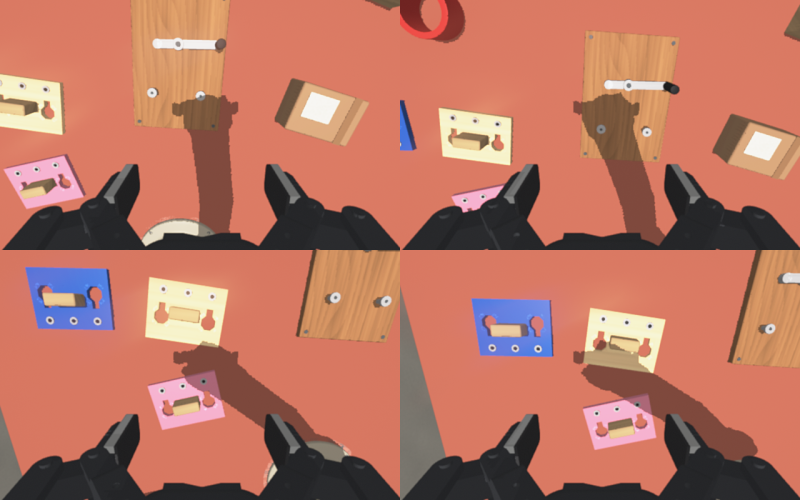

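The wrist views show the bed with screws and lever (top row) and the pale template (bottom row), with bushes facing away. I make enlarged crops to get exact pixels.

```bash
python3 - <<'E'
from h import *
import pickle
S=pickle.load(open("w.pkl","rb"))
cells=[]
for n,x,y in [("b1",190,40),("b2",270,100),("g1",200,20),("g2",270,70)]:
    c=S[n]["image"][y:y+150,x:x+200,::-1]; c=cv2.resize(c,(400,300),interpolation=cv2.INTER_CUBIC)
    for i in range(0,400,40): cv2.putText(c,str(x+i//2),(i,8),0,0.28,(0,0,0),1); cv2.line(c,(i,10),(i,14),(0,0,0),1)
    for j in range(20,300,40): cv2.putText(c,str(y+j//2),(0,j+3),0,0.28,(0,0,0),1)
    cells.append(c)
cv2.imwrite("pics/z.png",np.vstack([np.hstack(cells[:2]),np.hstack(cells[2:])]))
for n in("g1","g2"):
    im=S[n]["image"].astype(int); h=cv2.cvtColor(S[n]["image"],cv2.COLOR_RGB2HSV)
    m=((h[:,:,0]>17)&(h[:,:,0]<32)&(h[:,:,1]>30)&(h[:,:,1]<110)&(h[:,:,2]>150)).astype(np.uint8)
    cs,_=cv2.findContours(m,0,1); c=max(cs,key=cv2.contourArea); print(n,cv2.contourArea(c)); print(np.round(cv2.boxPoints(cv2.minAreaRect(c)),1).tolist())
E
```

```text
g1 11425.0
[[225.10000610351562, 137.6999969482422], [239.10000610351562, 43.29999923706055], [364.6000061035156, 61.900001525878906], [350.70001220703125, 156.3000030517578]]
g2 6785.0
[[291.1000061035156, 179.5], [304.20001220703125, 92.30000305175781], [424.29998779296875, 110.30000305175781], [411.20001220703125, 197.5]]
```

View pics/z.png

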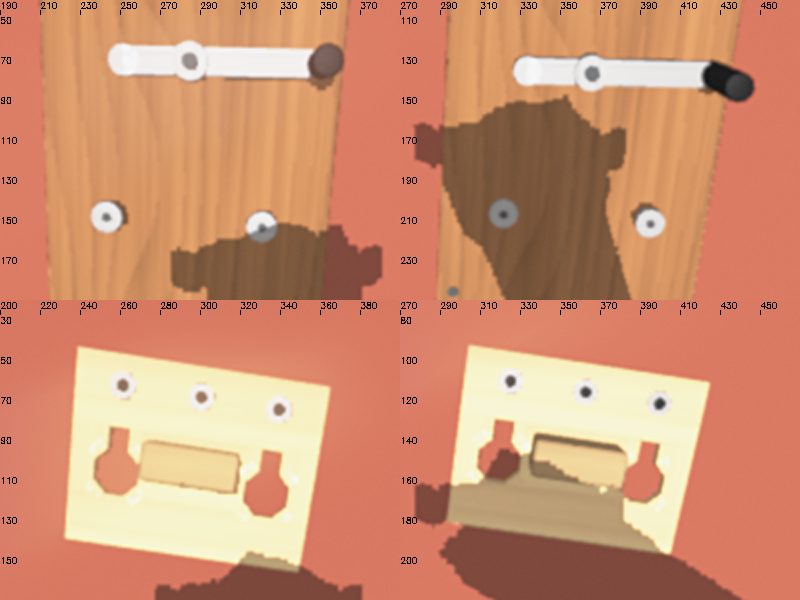

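Bed crops: screws at (243,148.5)/(321,153.5) in b1 and (321.5,206.5)/(395,211.5) in b2. Hub and post are also clear. Template crops: plate corners, three bushes and round holes are clear, with the slots running towards the bushes. I triangulate these and check against the sizes given.

```bash
python3 - <<'E'
from h import *
import pickle
S=pickle.load(open("w.pkl","rb")); 
def show(n,A,a,B,b): print(n,np.round(tri([(S[A],*a),(S[B],*b)])*1e3,1)); 
show("L","b1",(243,148.5),"b2",(321.5,206.5)); show("R","b1",(321,153.5),"b2",(395,211.5))
show("hub","b1",(285,70.5),"b2",(366,136.5)); show("post","b1",(353.5,70.5),"b2",(439,143.5))
for n,a,b in [("c++",(239.5,43.5),(304.5,93)),("c+-",(365,63.5),(424.5,111.5)),("c--",(350,156),(405.5,197.5)),("buL",(261.5,62.5),(325.5,110.5)),("buM",(300.5,69),(363,116)),("buR",(339.5,74.5),(400,122)),("blk",(295,103),(360.5,152.5))]: show(n,"g1",a,"g2",b)
print("fixed-height")
def fx(l,z):
    p=[at(S[n],u,v,z)[:2]*1e3 for n,u,v in l]; print(np.round(p,1).tolist()); return np.mean(p,0)
L=fx([("b1",243,148.5),("b2",321.5,206.5)],.041);R=fx([("b1",321,153.5),("b2",395,211.5)],.041);H=fx([("b1",285,70.5),("b2",366,136.5)],.037)
P=fx([("b1",353.5,70.5),("b2",439,143.5)],.085)
M=(L+R)/2; print("L-R",np.linalg.norm(L-R),"M-H",np.linalg.norm(H-M),"yawLR",np.degrees(np.arctan2(*(L-R)[::-1]))-90,"yawMH",np.degrees(np.arctan2(*(H-M)[::-1])),"HP",np.linalg.norm(P-H))
c=[fx([("g1",*a),("g2",*b)],.012) for a,b in [((239.5,43.5),(304.5,93)),((365,63.5),(424.5,111.5)),((350,156),(405.5,197.5)),((261.5,62.5),(325.5,110.5)),((339.5,74.5),(400,122))]]
c4=fx([("g1",232.5,139.5)],.012); C=(c[0]+c[1]+c[2]+c4)/4
print("sizes",[np.linalg.norm(x) for x in (c[0]-c[1],c[1]-c[2],c[0]-c4,c4-c[2])],"C",C,"yaws",np.degrees(np.arctan2(*(c[0]-c[1])[::-1]))-90,np.degrees(np.arctan2(*(c[3]-c[4])[::-1]))-90,np.degrees(np.arctan2(*(c4-c[2])[::-1]))-90,np.degrees(np.arctan2(*(c[1]-c[2])[::-1])))
print("blk",fx([("g1",295,103),("g2",360.5,152.5)],.052)); print("holes g1",fx([("g1",258.5,105)],.012),fx([("g1",333,116.5)],.012))
E
```

```text
L [470.6  42.3  39.3]
R [463.8 -58.2  39.7]
hub [565.  -14.9  37.1]
post [563.2 -94.3  81.9]
c++ [510.8 404.4  12. ]
c+- [487.1 246.3  12.8]
c-- [368.2 263.   14.2]
buL [488.6 377.2  15.7]
buM [481.1 328.   15.1]
buR [473.9 278.7  17.1]
blk [440.4 333.5  54.4]
fixed-height
[[470.7, 42.0], [471.4, 42.1]]
[[464.0, -58.2], [464.2, -57.9]]
[[565.0, -14.8], [565.1, -15.0]]
[[562.9, -94.0], [563.8, -93.4]]
L-R 100.3983254233049 M-H 97.72194613258019 yawLR -3.9332829571774113 yawMH -4.062984680185677 HP 78.806243018616
[[511.1, 404.2], [510.5, 404.6]]
[[487.3, 246.1], [486.9, 246.2]]
[[368.1, 262.6], [367.2, 262.7]]
[[488.8, 377.9], [488.3, 377.2]]
[[474.1, 278.4], [473.3, 277.7]]
[[391.2, 422.8]]
sizes [np.float64(160.03571257858925), np.float64(120.51495316728175), np.float64(121.00468657008143), np.float64(161.90696857926358)] C [439.18028484 333.99339387] yaws -8.5300413176995 -8.493997446261204 -8.354386522251218 -7.882355148966113
[[440.7, 333.5], [439.7, 333.5]]
blk [440.16869303 333.4934042 ]
[[436.5, 384.8]]
[[421.4, 286.4]]
holes g1 [436.46338789 384.79575903] [421.39826744 286.41569002]
```

Everything agrees with the given sizes: screws 100.4 mm apart, pivot 97.7 mm beyond them, plate 160×120 mm, heights within 2 mm. The template is at (440, 334) mm with yaw -8.3°, and the bed yaw is -4.0°. Now I grasp it.

```bash
cat >> h.py <<'E'
BY=-4.0; M=np.array([.4677,-.0080]); xb=np.array([np.cos(np.radians(BY)),np.sin(np.radians(BY))]); yb=np.array([-xb[1],xb[0]])
def bed(x,y,z): return [*(M+x*xb+y*yb),z]   # relative to the screws' midpoint
E
python3 - <<'E'
from h import *
import pickle
for s in (90,-90):
    for p,y in (([.4400,.3337,.04],-8.3),(bed(.012,0,.06),BY),(bed(-.012,0,.06),BY),(bed(.098,-.08,.065),BY),(bed(.178,0,.065),BY)):
        q=r.ik(p,[180,0,s+y]); print(s,None if q is None else np.round(q,0))
o=[180,0,90-8.3]
if r.ik([.44,.3337,.04],o) is None or r.ik(bed(-.012,0,.06),[180,0,86]) is None: o[2]-=180
print(o)
g=np.array([.4400,.3337])
r.goto([*g,.16],o); r.movel([*g,.041],velocity=.12); r.grip(0.0,40)
b=r.get_obs(); print(b["time"],b["width"],b["grasp_force"],b["tool_pos"])
r.movel([*g,.17]); b=r.get_obs(); print(b["time"],b["width"],b["wrist_force"],b["ft_torque"])
s=snapshot("side"); save(s,"lift.png",(200,80,480,360),1.5)
E
```

```text
90 [ -23.   44.  -30.  121.   49.   28. -100.]
90 [ 13.  39. -27. 130.  51.  21. -62.]
90 [ 10.  38. -24. 134.  53.  18. -64.]
90 [ 27.  43. -34. 119.  46.  32. -45.]
90 [ 20.  47. -37. 108.  44.  40. -47.]
-90 [ -4.  58. -64. 120.  70.  54.  62.]
-90 [ -19.   39.   19.  132.  -49.   16. -140.]
-90 [ -18.   38.   17.  135.  -53.   13. -136.]
-90 [  -8.   41.   17.  121.  -30.   23. -150.]
-90 [ -23.   47.   31.  111.  -42.   34. -147.]
[180, 0, 81.7]
8.6333 0.02357431535749126 40.50395429134369 [0.44018093 0.33374969 0.04127878]
9.6417 0.0234267269590622 [-0.32693918 -0.0321136  -3.35896549] [-0.07428337 -0.00442401  0.00358197]
```

View pics/lift.png

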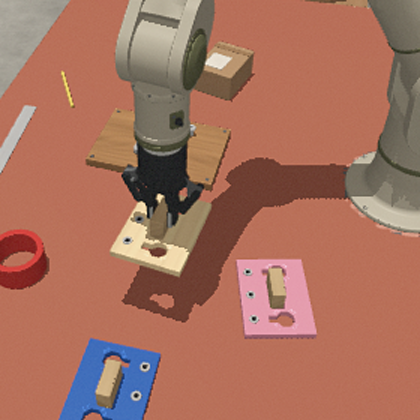

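The template hangs level in the jaws and the look-alikes are untouched. Now I carry it over the bed and lower it over the screw heads.

```bash
python3 - <<'E'
from h import *
o=[180,0,90+BY]
r.movel(bed(.012,0,.17),o,velocity=.2)
r.movel(bed(.012,0,.095),velocity=.12); r.hold(.3)
print(r.get_obs()["wrist_force"],r.get_obs()["tool_pos"],bed(.012,0,0))
c=r.movel(bed(.012,0,.056),velocity=.03,contact_N=5)
b=r.get_obs(); print(c,b["time"],b["tool_pos"],b["wrist_force"],b["ft_torque"],b["width"])
save(snapshot("side"),"down.png",(240,120,380,220),4)
E
```

```text
[-0.41149179  0.09345311 -1.80471675] [ 0.47987542 -0.00897699  0.09544365] [np.float64(0.4796707686031179), np.float64(-0.008837077684929504), 0]
True 13.6667 [ 0.47964806 -0.00881524  0.06102495] [-0.39242849 -0.72452794  3.62968668] [ 0.01673394 -0.22956564 -0.0689581 ] 0.02298281990049854
```

View pics/down.png

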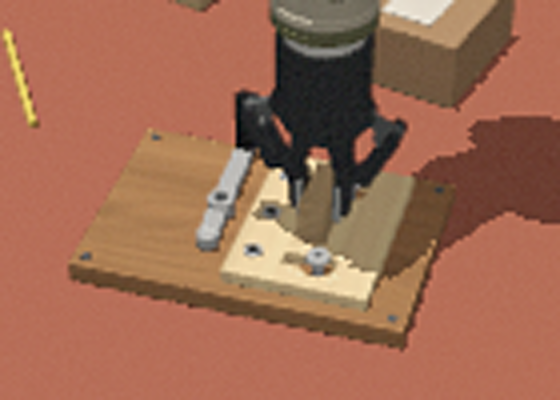

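The TCP stopped at z = 61 mm, which is the fully seated height, and the screw head shows through the round hole. Now I slide it towards the robot.

```bash
python3 - <<'E'
from h import *
p0=r.get_obs()["tool_pos"]; p0=np.array(p0)
r.movel([p0[0],p0[1],.0612],velocity=.02)
c=r.movel(bed(-.0145,0,.0612),velocity=.03,contact_N=12)
b=r.get_obs(); d=np.array(b["tool_pos"])[:2]-M
print(c,b["time"],b["tool_pos"],"bed x,y",d@xb,d@yb,b["wrist_force"],b["ft_torque"])
r.grip(.06); r.hold(.2)
r.movel([*b["tool_pos"][:2],.17],velocity=.15)
r.goto(bed(.02,-.0,.34),[180,0,90+BY])
import pickle
s=snapshot("wrist"); t=snapshot("side"); pickle.dump((s,t),open("seat.pkl","wb"))
a=cv2.resize(s["image"],(480,300)); e=cv2.resize(t["image"][120:220,240:380],(420,300),interpolation=cv2.INTER_CUBIC)
cv2.imwrite("pics/seat.png",cv2.resize(np.hstack([a,e])[:,:,::-1],(800,267)))
print(r.get_obs()["time"])
E
```

```text
True 14.7833 [ 0.45587274 -0.00714781  0.06120973] bed x,y -0.011857894988808513 2.5085322097210944e-05 [ 0.37680461  0.67290564 -1.03614221] [-0.07490048 -0.42013887  0.07933798]
17.125
```

View pics/seat.png

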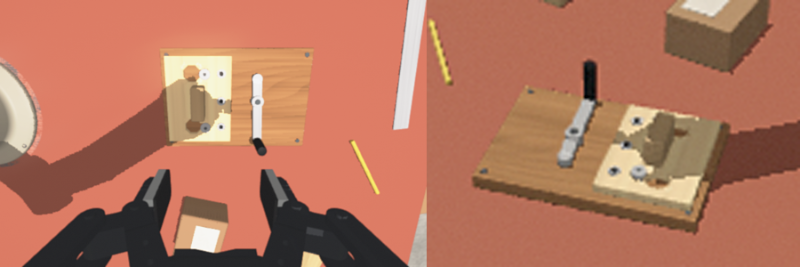

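The slide stopped against the screws at 23.9 mm, and the picture shows the heads at the slot ends. Now I turn the cam along an arc, gripping the post.

```bash
python3 - <<'E'
from h import *
def arc(a,z=.067):
    a=np.radians(a-90); return bed(.098+.08*np.cos(a),.08*np.sin(a),z)
for y in (131,-49):
    y+= 0
    Q=[r.ik(arc(a),[180,0,y]) for a in (0,30,60,92)]
    print(y,[None if q is None else np.round(q,0).tolist() for q in Q])
    if all(q is not None for q in Q): break
o=[180,0,y]
p=np.array(arc(1)); 
r.goto([*p[:2],.17],o); r.grip(.05); r.movel(p,velocity=.12,contact_N=10); r.grip(0,30)
b=r.get_obs(); print(b["time"],b["width"],b["grasp_force"],b["tool_pos"])
for a in list(range(8,89,8))+[91.5]:
    c=r.movel(arc(a),velocity=.08,contact_N=25)
    b=r.get_obs(); d=np.array(b["tool_pos"])[:2]-np.array(bed(.098,0,0))[:2]
    print(a,c,round(np.degrees(np.arctan2(d@yb,d@xb))+90,1),np.round(np.linalg.norm(d)*1e3,1),np.round(b["wrist_force"],1),round(b["width"],4))
    if c: break
print(b["time"])
E
```

```text
131 [[35.0, 48.0, -49.0, 118.0, 57.0, 42.0, -10.0], [34.0, 50.0, -50.0, 113.0, 56.0, 45.0, -8.0], [31.0, 51.0, -51.0, 109.0, 55.0, 48.0, -9.0], [27.0, 52.0, -51.0, 108.0, 55.0, 49.0, -12.0]]
19.6167 0.017457656519060203 29.397113621234894 [ 0.5616793  -0.09453318  0.06764134]
8 False 8.4 80.5 [-0.1 -1.4  6.7] 0.017
16 False 16.3 81.5 [ 0.9 -3.9  6.5] 0.0171
24 False 23.9 82.6 [ 1.3 -6.5  7.5] 0.0176
32 False 31.9 82.4 [ 2.8 -6.5  4. ] 0.0173
40 False 39.6 82.4 [ 2.1 -6.4  2.5] 0.0172
48 False 47.9 81.8 [ 4.3 -4.4 -0.1] 0.0174
56 False 56.0 81.1 [ 4.1 -3.5 -1.8] 0.0171
64 False 64.1 80.4 [ 4.5 -1.9 -3.1] 0.0173
72 False 72.0 79.9 [ 3.3 -1.6 -2.8] 0.0173
80 False 80.4 79.4 [ 0.8 -1.  -3.3] 0.0171
88 False 88.0 79.4 [-1.1 -1.2 -4.6] 0.0173
91.5 False 90.4 79.7 [-1.7 -4.7 -1.5] 0.017
23.0583
```

```bash
python3 - <<'E'
from h import *
b=r.get_obs(); p=np.array(b["tool_pos"])
c=r.movel([*(np.array(bed(.178,.008,0))[:2]),p[2]],velocity=.03,contact_N=15)
b=r.get_obs(); d=np.array(b["tool_pos"])[:2]-np.array(bed(.098,0,0))[:2]
print(c,np.degrees(np.arctan2(d@yb,d@xb))+90,b["wrist_force"])
r.grip(.03); p=r.get_obs()["tool_pos"]; r.movel([*p[:2],.17],velocity=.12)
r.goto(bed(.05,-.0,.36),[180,0,131]); s=snapshot("wrist")
r.movel(bed(.05,-.35,.36),velocity=.3); t=snapshot("side"); u=snapshot("top")
e=cv2.resize(t["image"][110:230,240:400],(400,300),interpolation=cv2.INTER_CUBIC)
f=cv2.resize(u["image"][140:237,300:430],(400,300),interpolation=cv2.INTER_CUBIC)
a=cv2.resize(s["image"],(400,250)); g=cv2.resize(u["image"],(400,250))
cv2.imwrite("pics/end.png",np.vstack([np.hstack([e,f]),np.hstack([a,g])])[:,:,::-1])
import pickle; pickle.dump((s,t,u),open("end.pkl","wb")); print(r.get_obs()["time"])
E
```

```text
True 90.31802992620108 [-0.88115434 -2.36491417  7.47004385]
26.95
```

View pics/end.png

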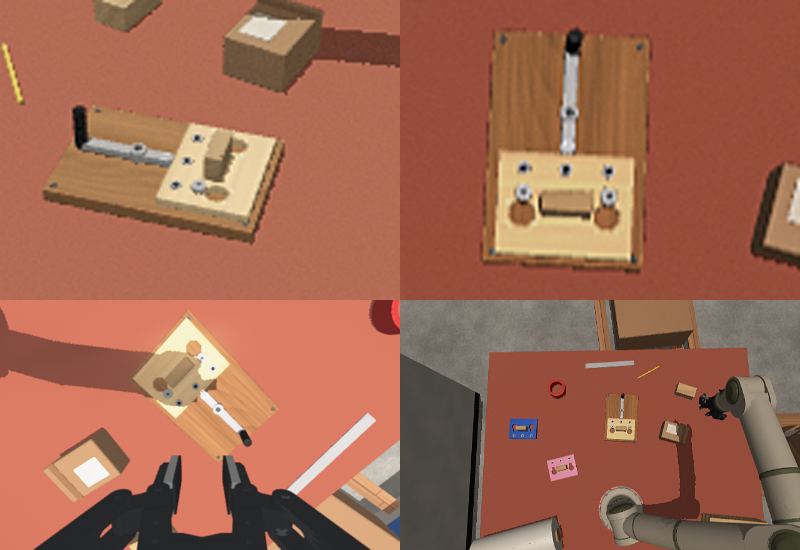

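The lever lies along the bed with its nose on the template edge, the screws are at the slot ends, and the bystanders have not moved. I do a quick numeric check of the lever angle, then hand in.

```bash
python3 - <<'E'
from h import *
import pickle
s,t,u=pickle.load(open("end.pkl","rb"))
H=at(u,300+169.5/3.077,140+112/3.093,.037)[:2]; P=at(u,300+174/3.077,140+38/3.093,.085)[:2]; Hs=at(t,240+138/2.5,110+149/2.5,.037)[:2]; Ps=at(t,240+80/2.5,110+109/2.5,.085)[:2]
for h,p in((H,P),(Hs,Ps)):
    d=p-h; print(np.linalg.norm(d),np.degrees(np.arctan2(d@yb,d@xb))+90)
print(np.array(proj(u,bed(.178,0,.085))),300+174/3.077,140+38/3.093, "lever 84deg:",proj(u,bed(.0975+.08,-.0084,.085)))
E
```

```text
0.07678667715807504 91.38979194585579
0.07899764742816846 89.36776301719226
[356.72161398 151.59965701] 356.5485862853429 152.28580666020045 lever 84deg: [359.08139885 151.86008681]
```

```bash
python3 -c "
from workcell import r
print(r.hand_in())"
```

```text
the job is handed in; nothing more can be done
None
```

The job is handed in, with no verdict returned: the template is flat on the bed with the screws at the slot ends, the cam lever was then turned its full quarter turn (about 90° in two views), and the bystanders look undisturbed, all by about 27 s on the robot's clock.

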